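Level the sprung tilt rest, bolt it down and lay the dressing stick in it

TASK

Press the raised, sprung plate of the tilt rest down until it lies level on its rubber stops, pressing no harder than it needs, and while you hold it down slide its bolt fully home under the steel bridge so that the plate stays down, without ramming the bolt against the bridge. Then lay the grey abrasive dressing stick flat in the channel between the two ribs of the levelled plate, centred along it, and let go. Leave the other things on the table where they are.

Things in the scene. Friction and masses are not known exactly. Their poses are not given: they have to be found in the camera images.
- tilt_rest: Fixed grey base slab of the tilt rest, 170 x 230 mm (x -85..85, y -101..129 mm), its top 15 mm above the table. Origin on the table; x points from the plate's free edge to its hinge (roughly away from the robot), y left, z up. The hinge line is parallel to y at x = 70, z = 40 mm.
- tilt_plate (a joint): Angle (rad) of the aluminium plate, 140 mm from hinge to free edge (toward the robot), y -75..75 mm, 8 mm thick. 0: tilted up 0.35 rad by its spring, free edge 48 mm higher. 0.35: exactly level, top face 44 mm above the table. It meets its stops between 0.315 and 0.385. Beside the bolt knob about 5 N downward start it, 10 N hold it level; any more loads the stops. It springs up unless bolted.
- slide_bolt (a joint): Travel (m) of the flat steel bolt on the plate toward +y: 0 drawn back, 0.030 fully home (end stop); starts at 0 to 0.005, friction 1.5 N, stays where left. Tongue 12 mm wide, 6 high, 1 to 7 mm above the plate's face; it enters the bridge at 0.009. It goes under only with the plate on its stops or within 1.5 mm of them.
- bolt_knob (a point): Centre of the top of the bolt's knob, a plain dark steel post 12 mm thick, square to the plate, top 40 mm above its face, 125 mm from the hinge line, at y = -30 mm (drawn back) to 0 (home). Axes as the plate's: z along the post, x to the hinge. Bolt guides 11 mm high at y = 37 and 64 mm; the face is bare behind the knob, y -75..-42 mm.
- channel_mid (a point): Centre of the channel's floor on the plate's face, 50 mm from the hinge line, y = 0. The channel runs along y, 30 mm wide in x between two ribs 6 mm high, 5 mm thick, 146 mm long. Axes as the plate's: x to the hinge, y along the channel, z out of the face. 44 mm above the table when level.
- dressing_stick: The loose grey square abrasive stick, 22 x 130 x 22 mm, about 0.16 kg, lying on the table at the robot's right. Origin at the centre of its underside, y along its length, z up.
- stick_mid (a point): The middle of the dressing stick, 11 mm above its underside.
- clipper_blade_1: Bystander: clipper blade 32 x 44 x 8 mm on the table to the left of the rest, origin under its centre.
- clipper_blade_2: Bystander: clipper blade 32 x 44 x 8 mm on the table in front of the grey grinder, origin under its centre.
- bush_1: Bystander: steel bush, 27 mm in diameter and 30 mm high, left of the dressing stick, origin under its centre.
- pliers_red: Bystander: pliers 56 x 168 x 13 mm lying to the right of the dressing stick, origin under their centre.
- driver_blue: Bystander: screwdriver 28 x 170 x 28 mm lying in front of the rest, nearest to it; origin under its centre.
- driver_red: Bystander: screwdriver 28 x 190 x 28 mm lying nearer to the robot than the other; origin under its centre.
- wheel_flange_a: Bystander: flat steel disc with a hole, 48 mm across and 6 mm high, on the table in front; origin under its centre.
- stop_yoke: Fixed steel yoke: two rubber-domed stops under the plate 125 mm from the hinge (y = -45, 45 mm) and the bridge the bolt slides under, 32 (x) by 22 mm, at y = 96 mm, its bar's underside nominally 52.5, top 63.5 mm above the table. Stops and bridge are set by hand, together up to 4 mm higher or lower than that; this pose does not show it. Bears 20 N. Origin: rest's x -55, y 0, z 15 mm.

How it is judged:
By the outcome, as a careful person would: the job done as asked, in the order asked, and still so for the second after the job is handed in, with the robot touching nothing.
It also fails if it takes over 70 s, if anything falls off the work surface, if the arm or the gripper's body presses on something with over 40 N, if the wrist force passes 120 N, or if a joint passes its speed limit or range.

ROBOT

A 7-joint arm with a two-finger parallel gripper is mounted at the origin on a cart in front of the work surface, level with it; the furniture and walls round the work are solid. World frame = base frame: x ahead of the robot, y to its left, z up, the work surface at z = 0. Lengths are in mm, angles in rad, forces in N, time in s.
With the tool pointing down it reaches from about 400 to 850 mm from the base axis. Payload 10.4 kg.
Tool frame: the origin (TCP) lies at the very end of the fingers, on their centre line; the grasp point (between the pads) lies 19 mm behind it; y points along the fingers, z is the direction in which the jaws open and shut, and the axes are right-handed (so a half turn about y gives the same grasp; the last joint's range is limited). The gripper opens to 85 mm and grips with 20 to 120 N. Pads are 22 mm wide; open, the fingers measure 114 mm over their backs; the gripper's body (76 mm by 85 mm) begins 54 mm behind the grasp point. The pads swing forward as they close: fully open they stand 13 mm farther back than shut.
Start: joints at [1.314, 0.332, -0.065, 1.46, 0.022, 1.35, -0.088], TCP at [144.819, -608.015, 202.238] pointing down, gripper open.
Joint ranges: [-2.6, 2.6], [-0.5, 2.12], [-1.47, 1.34], [0.16, 2.42], [-1.27, 4.41], [0.06, 2.06], [-2.6, 2.6]. Speed limits (rad/s): [2.22, 2.22, 2.79, 2.79, 3.14, 3.14, 3.14].

INTERFACE

Orientations are given as a unit quaternion [x, y, z, w].
In Python, from cell import ctrl gives the robot as it stands. The module is installed in compiled form; this text tells all that it offers.
- The arm moves only by the tool servo_tool, never from a script. Its argument "plan" is text: rows parted by semicolons, each of 7 numbers parted by spaces: the opening in per cent of the stroke, from 0 (shut) to 100 (fully open), then the shift along the tool's x, y, z in mm, then the turn, a rotation vector about the tool's x, y, z in degrees. In form: hand dx dy dz ax ay az; .... A call has 1 to 10 rows; each row is the pose to reach, as a shift and turn from the pose commanded when the call began, along the tool's axes at that moment; what a row does not reach only later rows make up. A row lasts 1/10 s, in which the tool goes at most 50 mm and 8.59 degrees, less where a joint would pass 70% of its speed; a pose out of reach is approached as far as the arm can. A call with a gripper value outside its range is refused whole. The fingers move at their own pace and stop on an object; "squeeze" is the grip in N (left out, the last holds). Time passes only in rows, so rows that repeat a pose let the fingers close. It gives the time, the measured TCP pose, the force and the opening at its end, in the units of the state.
- ctrl.observe(): the state, without advancing time (a new reading comes with each control period).
- ctrl.capture(name): name is "side" or "top" or "wrist"; returns a dict with "img" (480x640x3 uint8, red, green, blue), "fx", "fy", "cx", "cy" (pixels), "k1" (the pictures are not rectified: a ray, as slopes to the right and down, at radius r is drawn at 1 + k1 r^2 times it, then the intrinsics apply), "T" (4x4, takes a point from camera to world coordinates). Camera axes: x right, y up, looking along -z (the intrinsics and any distortion apply to the point x, -y, -z); pixel columns grow to the right and rows downward; lengths in mm; the calibration is good to about 2 mm. A picture is of the moment at which its call begins. There is no depth.
- ctrl.job_done(): hands the job in, once; it reports no verdict.
The state is a dict: "time": time; "joint_positions": joint angles; "dq": joint speeds; "joint_torque": joint torques, N m; "eef_pos": TCP position; "ee_rot": TCP orientation; "force": force on the tool from outside, world axes, zero at the start; "wrist_torque": the same for the moment, N m; "grip_width": finger opening in mm.
Only numpy, scipy, OpenCV 4.12 (cv2) and the standard library are available. Lean on these libraries where they do the work, as an engineer would, in place of code of your own. Each camera call takes 0.05 s, during which the arm holds its last target. There are 200 camera calls.

## Working session

There is one attempt and no reset: what is moved stays moved. The work goes in short steps, Python scripts to look and compute and a tool call to move; the robot and the scene stay as the last step left them, time stands still between calls to the robot, and variables do not carry over. Pictures are saved under pics/ and viewed, about 8 in all and at most 12, crops included, and the job is handed in when it is done.

Besides the shell and the picture viewer there is one more tool, called after "Request:" as name(argument=value, ...) on one line, values as JSON. servo_tool: Moves the arm, as the interface text tells. Its arguments: {"type":"object","properties":{"plan":{"type":"string"},"squeeze":{"type":"number"}},"required":["plan"]}

```bash
mkdir -p pics; python3 - <<'E'
from cell import ctrl
import cv2,numpy as np
s=ctrl.observe();print({k:np.round(v,3).tolist() for k,v in s.items()})
for n in("top","side"):
    c=ctrl.capture(n);cv2.imwrite(f"pics/{n}0.png",c["img"][:,:,::-1]);print(n,c["fx"],c["fy"],c["cx"],c["cy"],c["k1"],np.round(c["T"],4).tolist())
E
```

```text
{'time': 0.0, 'joint_positions': [1.314, 0.333, -0.065, 1.461, 0.022, 1.35, -0.088], 'dq': [-0.0, -0.001, 0.001, 0.002, -0.0, 0.0, 0.0], 'joint_torque': [0.0, -62.544, 0.049, -39.161, 0.016, 0.01, 0.0], 'eef_pos': [144.676, -607.586, 201.427], 'ee_rot': [-0.083, 0.703, -0.702, 0.082], 'force': [-0.673, -0.401, -0.342], 'wrist_torque': [0.054, -0.025, -0.051], 'grip_width': 85.351}
top 624.915462509354 624.915462509354 323.4954414018801 233.36871152108662 0.04362332769403284 [[0.102, 0.9735, -0.2048, 207.7439], [-0.9948, 0.1, -0.0203, -9.1826], [0.0007, 0.2058, 0.9786, 1566.6386], [0.0, 0.0, 0.0, 1.0]]
side 610.5813818553272 610.5813818553272 318.16731524854316 242.109934425918 -0.2155731541372438 [[0.985, -0.119, 0.1248, 710.0186], [0.1724, 0.673, -0.7192, -1255.291], [0.0016, 0.73, 0.6835, 1298.279], [0.0, 0.0, 0.0, 1.0]]
```

View pics/top0.png

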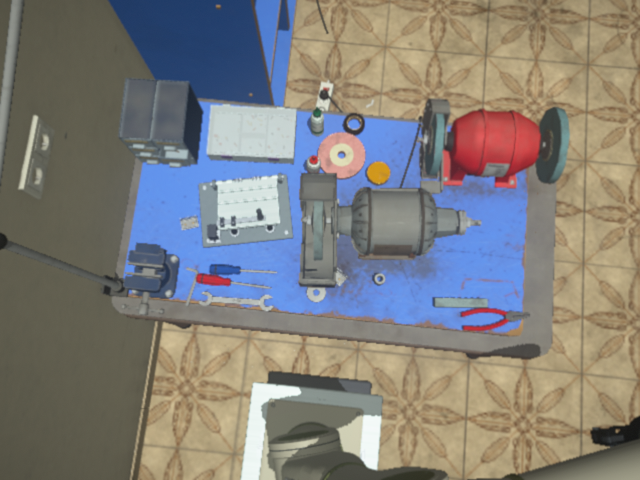

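View pics/side0.png

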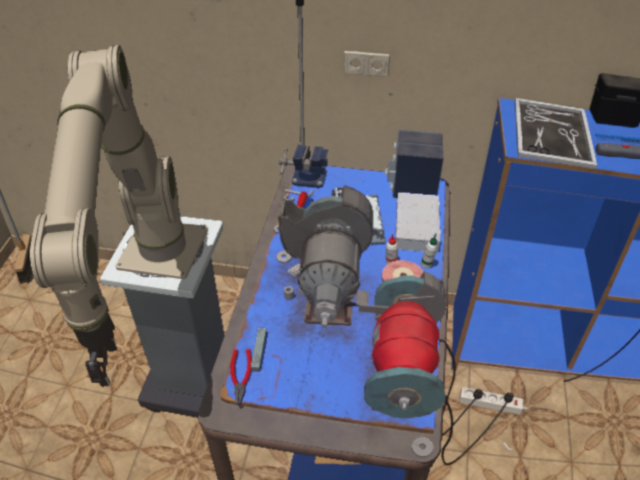

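The top view shows the rest at about (245,210), the stick at (460,302), and the tall grinder between them at x 300–480. In the side view the grinder hides the rest. I'll zoom in on both.

```bash
cat > h.py <<'E'
import cv2,numpy as np
from cell import ctrl
from scipy.spatial.transform import Rotation as R
def ray(c,u,v):
    K=np.array([[c["fx"],0,c["cx"]],[0,c["fy"],c["cy"]],[0,0,1.]])
    x,y=cv2.undistortPoints(np.array([[[u,v]]],float),K,np.array([c["k1"],0,0,0,0.]))[0,0]
    T=np.array(c["T"]);return T[:3,3],T[:3,:3]@np.array([x,-y,-1])
def at(c,u,v,z):
    o,d=ray(c,u,v);return o+d*(z-o[2])/d[2]
def proj(c,P):
    T=np.array(c["T"]);p=T[:3,:3].T@(np.asarray(P,float)-T[:3,3]);x,y=p[0]/-p[2],-p[1]/-p[2]
    k=1+c["k1"]*(x*x+y*y);return c["cx"]+c["fx"]*x*k,c["cy"]+c["fy"]*y*k
E
python3 - <<'E'
from h import *
c=ctrl.capture("top");im=c["img"][:,:,::-1]
a=cv2.resize(im[165:260,170:300],None,fx=6,fy=6,interpolation=cv2.INTER_CUBIC)[:,:780]
cv2.imwrite("pics/restz.png",a)
b=cv2.resize(im[265:345,390:540],None,fx=5,fy=5,interpolation=cv2.INTER_CUBIC)
cv2.imwrite("pics/stickz.png",b)
E
```

```text
(no output)
```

View pics/restz.png

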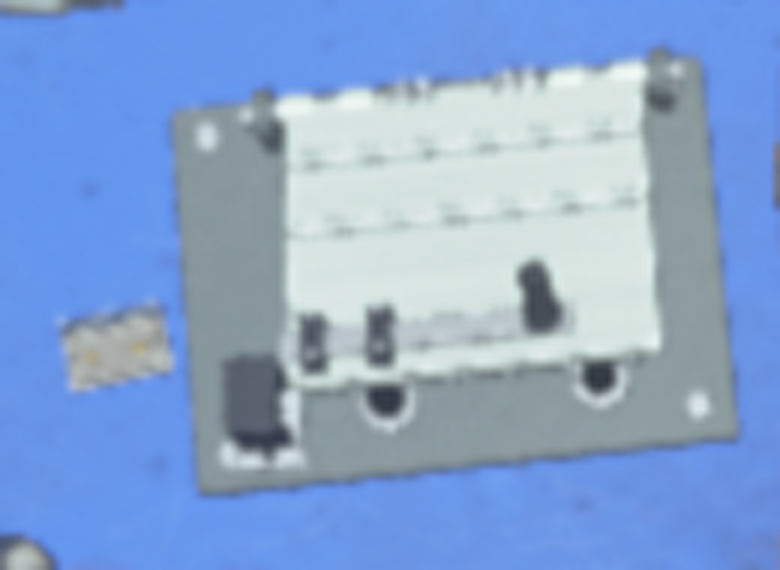

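View pics/stickz.png

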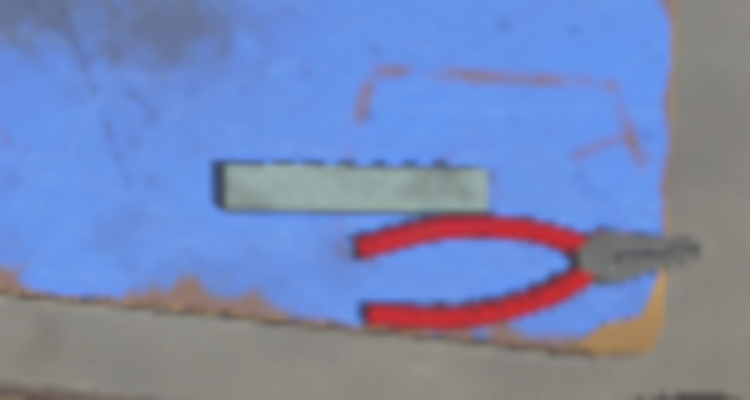

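The crop of the rest gives the slab corners at zoomed (175,112), (697,60), (738,437) and (200,493), the knob top near (532,270) and the bridge at (255,400). The stick's top face runs from (222,163) to (488,210), with a pliers handle close on its near side.

```bash
python3 - <<'E'
from h import *
c=ctrl.capture("top")
f=lambda u,v,s,x0,y0:(x0+(u+.5)/s-.5,y0+(v+.5)/s-.5)
# slab corners
B=np.array([at(c,*f(u,v,6,170,165),15)[:2] for u,v in[(175,112),(697,60),(738,437),(200,493)]])
M=np.array([[85,129],[85,-101],[-85,-101],[-85,129]],float)
mc,bc=M.mean(0),B.mean(0);U,S,V=np.linalg.svd((M-mc).T@(B-bc));Rm=(U@V).T
th=np.arctan2(Rm[1,0],Rm[0,0]);t=bc-Rm@mc
print("rest",t.round(1),"yaw deg",np.degrees(th).round(2),"res",(B-(M@Rm.T+t)).round(1).tolist())
Rz=R.from_euler('z',th).as_matrix();O=np.array([*t,0])
W=lambda p:O+Rz@np.array(p,float)
def plate(d,y,h,q): # d from hinge, above face h. level: face at z=44 => hinge 4 below face
    a=.35-q; P=np.array([-d,0,4+h]); # tilt up free edge
    return W([70-d*np.cos(a)+ (4+h)*np.sin(a),y,40+d*np.sin(a)+(4+h)*np.cos(a)])
for y in(-30,-25):
    P=plate(125,y,40,0);u,v=proj(c,P);print("knob",y,P.round(1),"zoom",(u-170)*6,(v-165)*6)
for n,p in(("bridge",[-55,96,63]),("stopR",[-55,-45,36])):
    u,v=proj(c,W(p));print(n,W(p).round(1),(u-170)*6,(v-165)*6)
S=np.array([at(c,*f(u,v,5,390,265),22) for u,v in[(222,163),(488,168),(489,210),(222,210)]])
print("stick",S.round(1).tolist(),S.mean(0).round(1),np.linalg.norm(S[0]-S[1]),np.linalg.norm(S[1]-S[2]))
d=(S[0]+S[3]-S[1]-S[2])[:2];print("yaw of y axis from world y",np.degrees(np.arctan2(-d[0],d[1])))
for n,p in(("knob home level",[-55,0,84]),("channel",[20,0,44]),("bare",[-55,-58,44])):print(n,W(p).round(1))
o=ctrl.observe();print(R.from_quat(o["ee_rot"]).as_matrix().round(3).tolist())
for n,u,v,z in(("grinder L top",320,180,150),("grinder R tip",480,222,100),("grinder bottom",320,285,60),("bush",379,279,30)):print(n,at(c,u,v,z).round(0))
E
```

```text
rest [575.2 214.8] yaw deg 11.98 res [[-0.7, -2.6], [-2.2, 2.4], [1.0, 1.5], [1.9, -1.4]]
knob -30 [549.8 178.7 124.2] zoom 534.4881029124729 271.58933164487115
knob -25 [548.8 183.6 124.2] zoom 521.8906648256742 272.89177847835464
bridge [501.5 297.3  63. ] 247.24634186037417 392.8807283036434
stopR [530.8 159.4  36. ] 596.1088949362584 371.3364275992427
stick [[398.7, -264.9, 22.0], [409.9, -395.0, 22.0], [389.3, -396.5, 22.0], [375.7, -266.4, 22.0]] [ 393.4 -330.7   22. ] 130.59990233069863 20.630701682645565
yaw of y axis from world y 5.438822783461869
knob home level [521.4 203.4  84. ]
channel [594.8 218.9  44. ]
bare [533.5 146.6  44. ]
[[-0.973, -0.0, 0.232], [-0.232, 0.001, -0.973], [-0.0, -1.0, -0.001]]
grinder L top [631.  42. 150.]
grinder R tip [ 581. -350.  100.]
grinder bottom [395.  17.  60.]
bush [ 429. -126.   30.]
```

Request:
servo_tool(plan="0 0 -50 0 0 0 0; 0 0 -100 0 0 0 0; 0 0 -150 0 0 0 0; 0 0 -200 0 0 0 0; 0 -40 -220 -26 0 -5 0; 0 -80 -220 -52 0 -10 0; 0 -120 -220 -79 0 -15 0; 0 -160 -220 -105 0 -20 0; 0 -200 -220 -131 0 -25 0; 0 -240 -220 -157 0 -30 0")

```text
time: 1.2
eef_pos: [342.9, -398.0, 422.3]
ee_rot: [0.263, -0.656, 0.657, -0.263]
force: [1.1, -0.4, 0.1]
grip_width: -0.1
```

```bash
cat >> h.py <<'E'
TH=np.radians(11.98);O=np.array([575.2,214.8,0])
def W(p):return O+R.from_euler('z',TH).as_matrix()@np.array(p,float)
def L(p):return R.from_euler('z',-TH).as_matrix()@(np.asarray(p,float)-O)
def go(P,az):
    o=ctrl.observe();r=R.from_quat(o["ee_rot"]);m=r.as_matrix()
    a=np.radians(az);x=np.array([np.cos(a),np.sin(a),0]);y=np.array([0,0,-1.]);t=np.array([x,y,np.cross(x,y)]).T
    print("t",o["time"],"pos",np.round(o["eef_pos"],1),"rest",L(o["eef_pos"]).round(1),"F",np.round(o["force"],2),"w",round(float(o["grip_width"]),1),"q",np.round(o["joint_positions"],2))
    print("shift",(m.T@(np.array(P)-o["eef_pos"])).round(1),"turn",np.degrees((r.inv()*R.from_matrix(t)).as_rotvec()).round(1))
E
python3 -c "
from h import *
go([530,-100,420],282-15)
P=W([-53,-58,250]);print(P);go(P,282)"
```

```text
t 1.2 pos [ 342.9 -398.   422.3] rest [-354.4 -551.2  422.3] F [ 1.12 -0.45  0.08] w -0.1 q [ 1.03  0.11 -0.29  1.28  0.03  1.76 -0.06]
shift [-341.     2.2  -86.7] turn [ -0.  -43.4   0. ]
[535.39340778 147.06201054 250.        ]
t 1.2 pos [ 342.9 -398.   422.3] rest [-354.4 -551.2  422.3] F [ 1.12 -0.45  0.08] w -0.1 q [ 1.03  0.11 -0.29  1.28  0.03  1.76 -0.06]
shift [-515.3  172.1 -262. ] turn [ -0.  -58.4   0. ]
```

Request:
servo_tool(plan="0 -45 0 -23 0 -5 0; 0 -90 0 -46 0 -11 0; 0 -136 0 -69 0 -16 0; 0 -181 0 -92 0 -21 0; 0 -226 0 -115 0 -27 0; 0 -271 0 -138 0 -32 0; 0 -316 0 -161 0 -37 0; 0 -361 0 -184 0 -43 0; 0 -406 0 -207 0 -48 0; 0 -450 0 -229 0 -52 0")

```text
time: 2.2
eef_pos: [510.1, 73.1, 422.5]
ee_rot: [-0.524, 0.475, -0.476, 0.524]
force: [0.6, -0.8, -1.1]
grip_width: -0.0
```

```bash
python3 -c "
from h import *
go(W([-53,-58,250]),282)"
```

```text
t 2.2 pos [510.1  73.1 422.5] rest [ -93.1 -125.1  422.5] F [ 0.6  -0.82 -1.08] w -0.0 q [ 0.48  0.13 -0.81  1.28  0.1   1.76 -0.21]
shift [-71.3 172.5  32.2] turn [-0.  -6.4  0. ]
```

Request:
servo_tool(plan="0 -40 0 18 0 -4 0; 0 -71 20 32 0 -6.4 0; 0 -71 65 32 0 -6.4 0; 0 -71 110 32 0 -6.4 0; 0 -71 150 32 0 -6.4 0; 0 -71 172 32 0 -6.4 0; 0 -71 172 32 0 -6.4 0; 0 -71 172 32 0 -6.4 0")

```text
time: 3.0
eef_pos: [535.3, 145.0, 251.1]
ee_rot: [-0.549, 0.446, -0.446, 0.549]
force: [0.5, 0.1, 1.2]
grip_width: -0.4
```

```bash
python3 -c "
from h import *
go(W([-53,-58,120]),282)
c=ctrl.capture('wrist');cv2.imwrite('pics/w1.png',c['img'][:,:,::-1])
for n,p in(('knob',[70-125*np.cos(.35)+44*np.sin(.35),-30,40+125*np.sin(.35)+44*np.cos(.35)]),('bridgetopcentre',[-55,96,63.5]),('slab far L',[85,129,15]),('slab near R',[-85,-101,15]),('slab near L',[-85,129,15]),('slab far R',[85,-101,15])):print(n,np.round(proj(c,W(p)),1))"
```

```text
t 3.0 pos [535.3 145.  251.1] rest [-53.6 -60.  251.1] F [0.51 0.15 1.23] w -0.4 q [ 0.38  0.25 -0.86  1.54  0.19  1.44 -0.28]
shift [ -2.  131.1   0.5] turn [-0.  -0.2 -0. ]
knob [336.7 185.8]
bridgetopcentre [310.7  40.9]
slab far L [443.8  17.8]
slab near R [287.7 226.5]
slab near L [282.2  16.5]
slab far R [423.7 226.2]
```

View pics/w1.png

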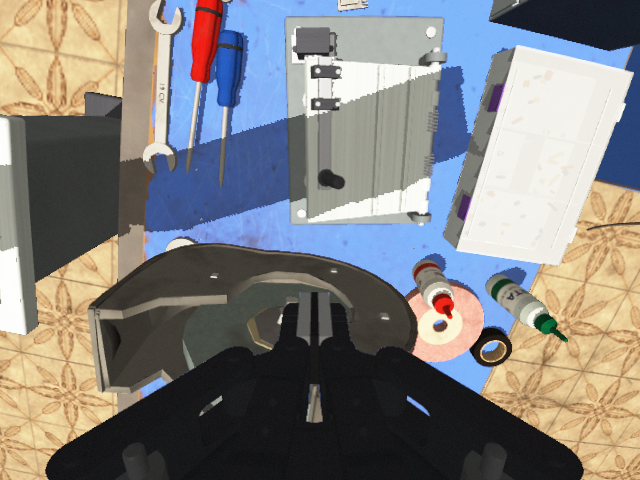

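The wrist view confirms the rest pose: the slab corners, bridge and knob top at (338,183) lie within a few pixels of the prediction. The grinder guard is close to the rest's right side, so I'll check that clearance before going down.

```bash
python3 -c "
from h import *
t=ctrl.capture('top');w=ctrl.capture('wrist')
for (tu,tv),(wu,wv) in (((300,190),(330,252)),((300,230),(250,246)),((301,270),(150,268))):
  for z in (60,100,140,180,220):print(z,at(t,tu,tv,z).round(0),at(w,wu,wv,z).round(0))
"
```

```text
60 [627.  92.  60.] [567.  93.  60.]
100 [616.  89. 100.] [562. 108. 100.]
140 [605.  86. 140.] [557. 123. 140.]
180 [594.  84. 180.] [551. 138. 180.]
220 [583.  81. 220.] [546. 153. 220.]
60 [526.  81.  60.] [477.  81.  60.]
100 [517.  78. 100.] [482.  98. 100.]
140 [509.  76. 140.] [486. 114. 140.]
180 [500.  73. 180.] [491. 130. 180.]
220 [492.  71. 220.] [495. 146. 220.]
60 [427.  67.  60.] [366.  30.  60.]
100 [421.  65. 100.] [383.  52. 100.]
140 [415.  63. 140.] [399.  74. 140.]
180 [409.  61. 180.] [416.  96. 180.]
220 [404.  59. 220.] [433. 118. 220.]
```

Request:
servo_tool(plan="0 -3 40 0 0 0 0; 0 -3 80 0 0 0 0; 0 -3 115 0 0 0 0; 0 -3 135 0 0 0 0; 0 -3 148 0 0 0 0; 0 -3 148 0 0 0 0; 0 -3 148 0 0 0 0")

```text
time: 3.85
eef_pos: [535.3, 148.3, 103.5]
ee_rot: [-0.548, 0.446, -0.446, 0.549]
force: [-0.3, 0.4, -0.5]
grip_width: 0.3
```

```bash
python3 -c "
from h import *
go(W([-53,-57,60]),282)"
```

```text
t 3.85 pos [535.3 148.3 103.5] rest [-52.9 -56.8 103.5] F [-0.32  0.36 -0.53] w 0.3 q [ 0.34  0.37 -0.83  1.74  0.3   1.16 -0.37]
shift [ 0.2 43.5 -0.2] turn [-0.1 -0.2 -0. ]
```

Request:
servo_tool(plan="0 0 8 0 0 0 0; 0 0 16 0 0 0 0; 0 0 22 0 0 0 0; 0 0 28 0 0 0 0; 0 0 34 0 0 0 0; 0 0 40 0 0 0 0; 0 0 44 0 0 0 0; 0 0 44 0 0 0 0; 0 0 44 0 0 0 0")

```text
time: 4.75
eef_pos: [534.6, 148.0, 58.5]
ee_rot: [-0.549, 0.446, -0.446, 0.549]
force: [-1.7, -0.5, 4.8]
grip_width: -0.1
```

Request:
servo_tool(plan="0 0 2 0 0 0 0; 0 0 4 0 0 0 0; 0 0 6 0 0 0 0; 0 0 7 0 0 0 0; 0 0 8 0 0 0 0; 0 0 8 0 0 0 0")

```text
time: 5.35
eef_pos: [534.8, 148.1, 50.7]
ee_rot: [-0.549, 0.446, -0.446, 0.549]
force: [-2.3, -0.8, 6.0]
grip_width: -0.4
```

Request:
servo_tool(plan="0 0 1 0 0 0 0; 0 0 2 0 0 0 0; 0 0 2 0 0 0 0; 0 0 2 0 0 0 0")

```text
time: 5.75
eef_pos: [534.8, 148.1, 48.8]
ee_rot: [-0.549, 0.446, -0.446, 0.549]
force: [-2.2, -0.6, 6.1]
grip_width: 0.0
```

Request:
servo_tool(plan="0 0 1 0 0 0 0; 0 0 1 0 0 0 0; 0 0 1 0 0 0 0")

```text
time: 6.05
eef_pos: [534.7, 148.1, 47.8]
ee_rot: [-0.549, 0.446, -0.446, 0.549]
force: [-2.7, -0.6, 5.7]
grip_width: -0.1
```

Request:
servo_tool(plan="0 0 1 0 0 0 0; 0 0 1 0 0 0 0; 0 0 1 0 0 0 0")

```text
time: 6.35
eef_pos: [534.8, 148.1, 46.9]
ee_rot: [-0.549, 0.446, -0.446, 0.549]
force: [-2.0, 0.2, 5.9]
grip_width: 0.0
```

Request:
servo_tool(plan="0 0 1 0 0 0 0; 0 0 1 0 0 0 0; 0 0 1 0 0 0 0")

```text
time: 6.65
eef_pos: [534.7, 148.1, 45.8]
ee_rot: [-0.549, 0.446, -0.446, 0.549]
force: [-1.8, -0.6, 6.9]
grip_width: -0.1
```

Request:
servo_tool(plan="0 0 1 0 0 0 0; 0 0 1 0 0 0 0; 0 0 1 0 0 0 0")

```text
time: 6.95
eef_pos: [534.8, 148.1, 44.9]
ee_rot: [-0.549, 0.446, -0.446, 0.549]
force: [-2.5, -0.5, 5.2]
grip_width: -0.1
```

Request:
servo_tool(plan="0 0 1 0 0 0 0; 0 0 1 0 0 0 0; 0 0 1 0 0 0 0")

```text
time: 7.25
eef_pos: [534.7, 148.1, 43.8]
ee_rot: [-0.549, 0.446, -0.446, 0.549]
force: [-2.8, -0.6, 6.5]
grip_width: -0.1
```

Request:
servo_tool(plan="0 0 0.7 0 0 0 0; 0 0 0.7 0 0 0 0; 0 0 0.7 0 0 0 0")

```text
time: 7.55
eef_pos: [534.5, 148.1, 43.1]
ee_rot: [-0.549, 0.446, -0.446, 0.549]
force: [-3.5, -0.8, 5.9]
grip_width: 0.0
```

```bash
python3 -c "
from h import *
go(W([-53,-57,44]),282)
c=ctrl.capture('wrist');cv2.imwrite('pics/w2.png',cv2.resize(c['img'][:,80:560,::-1],(600,600)))
for k in range(3):
  ctrl.capture('wrist');print(ctrl.observe()['force'])"
```

```text
t 7.55 pos [534.5 148.1  43.1] rest [-53.6 -56.8  43.1] F [-3.55 -0.81  5.86] w 0.0 q [ 0.31  0.44 -0.79  1.79  0.36  1.06 -0.41]
shift [ 0.2 -0.9  0.6] turn [-0.  -0.2  0. ]
[-3.18550393 -1.21220936  6.19246968]
[-2.41985178 -0.22172923  6.68051242]
[-3.52776617 -0.94896653  6.2191115 ]
```

View pics/w2.png

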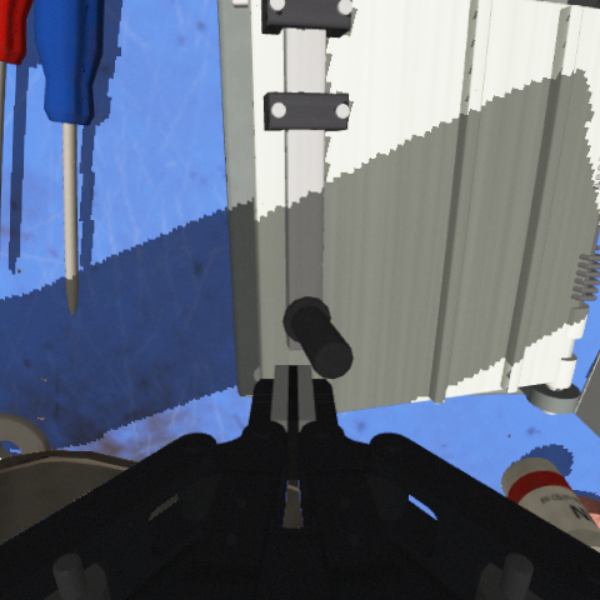

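The knob top is at crop (333,360) and its base near (305,318). It still leans toward the hinge, so I'll compare that with predictions for different plate angles.

```bash
cat >> h.py <<'E'
def plate(d,y,h,q):
    a=.35-q;return W([70-d*np.cos(a)+(4+h)*np.sin(a),y,40+d*np.sin(a)+(4+h)*np.cos(a)])
E
python3 -c "
from h import *
c=ctrl.capture('wrist')
f=lambda P:(((np.array(proj(c,P))-[80,0])/.8).round(0)).tolist()
print(np.array(c['T']).round(2).tolist())
for q in (0,.1,.2,.3,.35):print(q,'top',f(plate(125,-29,40,q)),'base',f(plate(125,-29,7,q)),'corner',f(plate(140,-75,0,q)),'guide37',f(plate(125,37,11,q)), 'rib near',f(plate(67.5,0,6,q)),'rib end',f(plate(67.5,-73,6,q)))
"
```

```text
[[0.98, -0.19, -0.07, 517.92], [0.21, 0.92, 0.32, 231.18], [0.0, -0.33, 0.94, 213.77], [0.0, 0.0, 0.0, 1.0]]
0 top [376.0, 398.0] base [321.0, 343.0] corner [271.0, 460.0] guide37 [333.0, 113.0] rib near [478.0, 238.0] rib end [451.0, 422.0]
0.1 top [339.0, 376.0] base [305.0, 329.0] corner [261.0, 437.0] guide37 [311.0, 116.0] rib near [462.0, 234.0] rib end [439.0, 413.0]
0.2 top [312.0, 357.0] base [294.0, 315.0] corner [255.0, 416.0] guide37 [296.0, 119.0] rib near [450.0, 231.0] rib end [429.0, 404.0]
0.3 top [292.0, 339.0] base [288.0, 304.0] corner [254.0, 397.0] guide37 [287.0, 122.0] rib near [439.0, 228.0] rib end [420.0, 395.0]
0.35 top [285.0, 332.0] base [286.0, 299.0] corner [254.0, 389.0] guide37 [285.0, 123.0] rib near [435.0, 226.0] rib end [417.0, 391.0]
```

```bash
python3 -c "
from h import *
c=ctrl.capture('wrist');o=ctrl.observe();r=R.from_quat(o['ee_rot']).as_matrix()
f=lambda P:(((np.array(proj(c,P))-[80,0])/.8).round(0)).tolist()
for n,p in (('tcp',[0,0,0]),('+y side',[-11,0,0]),('-y',[11,0,0]),('+y side 20up',[-11,-20,0]),('+z10',[0,0,10])):print(n,f(np.array(o['eef_pos'])+r@np.array(p)))
im=c['img'][:,:,::-1];a=im[210:360,240:440];cv2.imwrite('pics/w3.png',cv2.resize(a,None,fx=4,fy=4,interpolation=cv2.INTER_CUBIC))
"
```

```text
tcp [290.0, 352.0]
+y side [290.0, 329.0]
-y [290.0, 374.0]
+y side 20up [290.0, 350.0]
+z10 [313.0, 352.0]
```

View pics/w3.png

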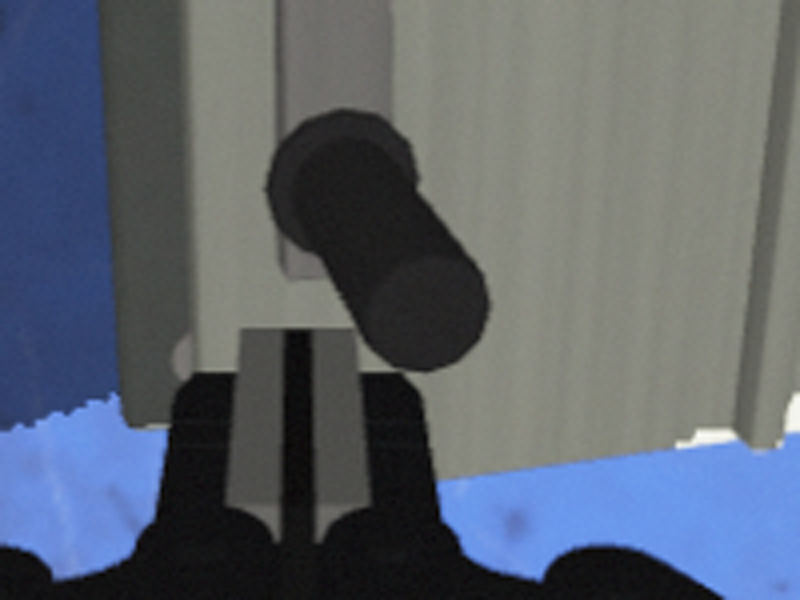

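```bash
python3 -c "
from h import *
c=ctrl.capture('side');T=np.array([144.7,-607.6,201.4])
for dz in (0,19,30,50,73):print(dz,np.round(proj(c,T+[0,0,dz]),1))
w=ctrl.capture('wrist')
for z in (43,60,70,80):print(z,L(at(w,315,292,z)).round(1))
im=cv2.imread('pics/side0.png');cv2.imwrite('pics/s1.png',cv2.resize(im[320:400,60:160],None,fx=6,fy=6,interpolation=cv2.INTER_CUBIC))
for dz in (0,73):
  for s in (-57,57):
    print(dz,s,np.round(proj(c,T+[s*.232,-s*.973,dz]),1))
"
```

```text
0 [113.9 378. ]
19 [111.8 373.1]
30 [110.5 370.1]
50 [108.2 364.7]
73 [105.5 358.3]
43 [-52.  -63.4  43. ]
60 [-52.1 -54.3  60. ]
70 [-52.1 -48.9  70. ]
80 [-52.2 -43.6  80. ]
0 -57 [117.8 357.1]
0 57 [110. 400.]
73 -57 [109.9 337.1]
73 57 [101.  380.8]
```

View pics/s1.png

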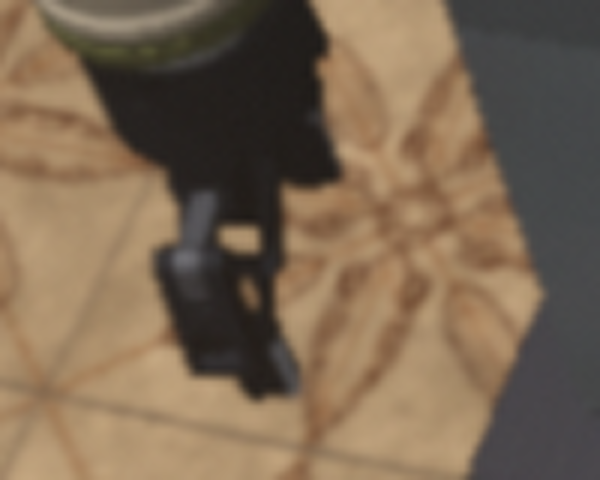

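The pads' end shows at the same pixel in free air as now. Together with the plate's lean and the force, that puts the real shut fingertips about 30 mm above the reported TCP. So the plate is only partly down (about 0.15 rad), and I'll keep pressing, guided by force.

Request:
servo_tool(plan="0 0 2 0 0 0 0; 0 0 4 0 0 0 0; 0 0 6 0 0 0 0; 0 0 8 0 0 0 0; 0 0 10 0 0 0 0; 0 0 10 0 0 0 0; 0 0 10 0 0 0 0")

```text
time: 8.65
eef_pos: [534.5, 148.1, 33.1]
ee_rot: [0.549, -0.446, 0.446, -0.549]
force: [-3.8, -1.3, 8.4]
grip_width: 0.1
```

Request:
servo_tool(plan="0 0 2 0 0 0 0; 0 0 4 0 0 0 0; 0 0 5 0 0 0 0; 0 0 5 0 0 0 0; 0 0 5 0 0 0 0")

```text
time: 9.15
eef_pos: [534.2, 148.0, 28.0]
ee_rot: [0.549, -0.446, 0.446, -0.549]
force: [-4.0, -0.6, 7.8]
grip_width: -0.1
```

```bash
python3 -c "
from h import *
F=[]
for k in range(6):
  c=ctrl.capture('wrist');F.append(ctrl.observe()['force'])
print(np.round(F,1).tolist(),np.mean(F,0))
go(W([-53,-57,44]),282)
cv2.imwrite('pics/w4.png',cv2.resize(c['img'][0:360,160:520,::-1],(600,600)))
f=lambda P:(((np.array(proj(c,P))-[160,0])/.6).round(0)).tolist()
for q in (.2,.25,.3,.35,.38):print(q,'top',f(plate(125,-29,40,q)),'base',f(plate(125,-29,7,q)))
"
```

```text
[[-5.7, -1.7, 8.7], [-5.0, -0.9, 7.6], [-5.2, -1.6, 8.4], [-4.6, -1.2, 8.4], [-4.1, -1.6, 9.1], [-5.3, -0.1, 8.6]] [-4.9847929  -1.18136092  8.46968578]
t 9.45 pos [534.2 148.   28. ] rest [-54.  -56.8  28. ] F [-5.32 -0.09  8.56] w -0.0 q [ 0.3   0.46 -0.78  1.8   0.38  1.03 -0.43]
shift [  0.2 -16.    1. ] turn [ 0.  -0.2  0. ]
0.2 top [287.0, 511.0] base [261.0, 443.0]
0.25 top [271.0, 496.0] base [255.0, 433.0]
0.3 top [258.0, 482.0] base [251.0, 424.0]
0.35 top [247.0, 469.0] base [249.0, 416.0]
0.38 top [242.0, 462.0] base [248.0, 411.0]
```

View pics/w4.png

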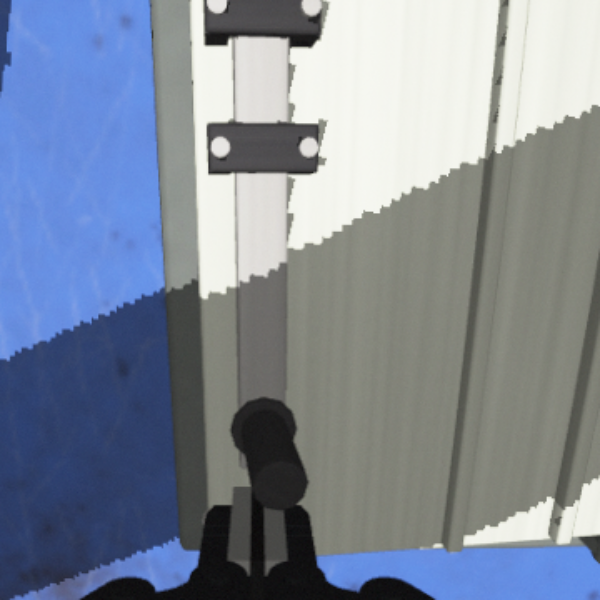

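The knob's lean of (15,55) px gives a plate angle of about 0.27, so roughly 10 mm remains. The fingers line up with the knob and sit behind it.

```bash
cat > f.py <<'E'
from h import *
F=[]
for k in range(8): ctrl.capture("top");F.append(ctrl.observe()["force"])
o=ctrl.observe();print(np.mean(F,0).round(2),L(o["eef_pos"]).round(1),o["time"],"local F",(R.from_euler('z',-TH).as_matrix()@np.mean(F,0)).round(2))
E
```

Request:
servo_tool(plan="0 0 1 0 0 0 0; 0 0 2 0 0 0 0; 0 0 3 0 0 0 0; 0 0 4 0 0 0 0; 0 0 4 0 0 0 0; 0 0 4 0 0 0 0")

```text
time: 10.05
eef_pos: [533.7, 147.9, 23.8]
ee_rot: [0.549, -0.446, 0.446, -0.548]
force: [-6.2, -2.7, 8.9]
grip_width: -0.2
```

```bash
python3 f.py
```

```text
[-6.45 -1.21  8.41] [-54.4 -56.8  23.9] 10.45 local F [-6.57  0.15  8.41]
```

Request:
servo_tool(plan="0 0 1 0 0 0 0; 0 0 2 0 0 0 0; 0 0 2 0 0 0 0; 0 0 2 0 0 0 0")

```text
time: 10.85
eef_pos: [533.9, 147.9, 21.9]
ee_rot: [0.549, -0.446, 0.446, -0.548]
force: [-5.0, -0.6, 9.0]
grip_width: 0.1
```

```bash
python3 f.py
```

```text
[-5.83 -1.24  8.77] [-54.2 -56.8  22. ] 11.25 local F [-5.96 -0.    8.77]
```

Request:
servo_tool(plan="0 0 0.5 0 0 0 0; 0 0 1 0 0 0 0; 0 0 1 0 0 0 0; 0 0 1 0 0 0 0")

```text
time: 11.65
eef_pos: [533.8, 147.9, 20.9]
ee_rot: [0.549, -0.446, 0.446, -0.548]
force: [-6.2, -1.3, 8.5]
grip_width: -0.0
```

```bash
python3 f.py
```

```text
[-6.09 -1.49  8.6 ] [-54.3 -56.8  20.9] 12.05 local F [-6.27 -0.2   8.6 ]
```

Request:
servo_tool(plan="0 0 0.5 -1 0 0 0; 0 0 1 -1.5 0 0 0; 0 0 1.5 -2 0 0 0; 0 0 1.5 -2 0 0 0")

```text
time: 12.45
eef_pos: [533.7, 147.9, 20.2]
ee_rot: [-0.548, 0.445, -0.447, 0.549]
force: [0.2, -0.5, 8.6]
grip_width: 0.1
```

```bash
python3 f.py
```

```text
[-0.71 -0.53  8.25] [-54.5 -56.8  20.2] 12.85 local F [-0.81 -0.37  8.25]
```

Request:
servo_tool(plan="0 0 0.5 0 0 0 0; 0 0 1 0 0 0 0; 0 0 1 0 0 0 0")

```text
time: 13.15
eef_pos: [533.6, 147.9, 19.1]
ee_rot: [-0.548, 0.445, -0.447, 0.549]
force: [-1.0, 0.4, 8.8]
grip_width: -0.6
```

```bash
python3 f.py
```

```text
[-0.91  0.09  8.68] [-54.6 -56.8  19.2] 13.55 local F [-0.87  0.28  8.68]
```

Request:
servo_tool(plan="0 0 0.5 0 0 0 0; 0 0 1 0 0 0 0; 0 0 1 0 0 0 0")

```text
time: 13.85
eef_pos: [533.5, 147.9, 18.1]
ee_rot: [-0.548, 0.445, -0.446, 0.549]
force: [-1.2, -1.4, 8.6]
grip_width: 0.2
```

```bash
python3 f.py
```

```text
[-1.46 -0.17  8.61] [-54.6 -56.8  18.2] 14.25 local F [-1.46  0.14  8.61]
```

Request:
servo_tool(plan="0 0 0.5 0 0 0 0; 0 0 1 0 0 0 0; 0 0 1 0 0 0 0")

```text
time: 14.55
eef_pos: [533.5, 147.9, 17.1]
ee_rot: [-0.548, 0.445, -0.446, 0.549]
force: [-1.7, -0.9, 8.6]
grip_width: 0.3
```

```bash
python3 f.py; python3 -c "
from h import *
c=ctrl.capture('wrist')
cv2.imwrite('pics/w5.png',cv2.resize(c['img'][0:360,160:520,::-1],(600,600)))
f=lambda P:(((np.array(proj(c,P))-[160,0])/.6).round(0)).tolist()
for q in (.25,.3,.35,.38):print(q,'top',f(plate(125,-29,40,q)),'base',f(plate(125,-29,7,q)))
"
```

```text
[-1.39 -0.32  9.08] [-54.7 -56.8  17.1] 14.95 local F [-1.42 -0.03  9.08]
0.25 top [277.0, 525.0] base [259.0, 451.0]
0.3 top [263.0, 508.0] base [254.0, 441.0]
0.35 top [251.0, 493.0] base [252.0, 431.0]
0.38 top [245.0, 484.0] base [251.0, 426.0]
```

View pics/w5.png

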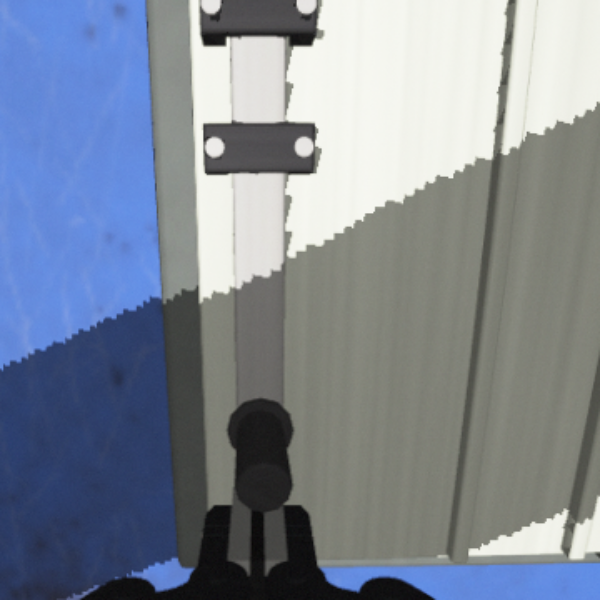

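The lean is now (4,57) px, so the plate is at about 0.32 and nearly on its stops. I'll step finely until the force turns up.

Request:
servo_tool(plan="0 0 0.5 0 0 0 0; 0 0 1 0 0 0 0; 0 0 1 0 0 0 0")

```text
time: 15.3
eef_pos: [533.4, 147.9, 16.1]
ee_rot: [-0.548, 0.446, -0.446, 0.549]
force: [-1.0, -0.5, 9.1]
grip_width: 0.5
```

```bash
python3 f.py
```

```text
[-1.7  -0.39  9.  ] [-54.7 -56.8  16.1] 15.7 local F [-1.74 -0.03  9.  ]
```

Request:
servo_tool(plan="0 0 0.5 0 0 0 0; 0 0 1 0 0 0 0; 0 0 1 0 0 0 0")

```text
time: 16.0
eef_pos: [533.4, 147.9, 15.1]
ee_rot: [-0.548, 0.445, -0.446, 0.549]
force: [-1.7, -0.2, 9.5]
grip_width: -0.4
```

```bash
python3 f.py
```

```text
[-1.88 -0.54  9.21] [-54.7 -56.8  15.1] 16.4 local F [-1.95 -0.13  9.21]
```

Request:
servo_tool(plan="0 0 0.5 0 0 0 0; 0 0 1 0 0 0 0; 0 0 1 0 0 0 0")

```text
time: 16.7
eef_pos: [533.4, 147.9, 14.1]
ee_rot: [-0.548, 0.445, -0.446, 0.549]
force: [-2.4, 0.2, 9.5]
grip_width: -0.1
```

```bash
python3 f.py
```

```text
[-1.65 -0.84  9.91] [-54.8 -56.8  14.1] 17.1 local F [-1.79 -0.48  9.91]
```

Request:
servo_tool(plan="0 0 0.5 0 0 0 0; 0 0 0.5 0 0 0 0; 0 0 0.5 0 0 0 0")

```text
time: 17.4
eef_pos: [533.4, 147.9, 13.7]
ee_rot: [-0.548, 0.445, -0.446, 0.549]
force: [-2.2, -1.6, 9.3]
grip_width: -0.3
```

```bash
python3 f.py
```

```text
[-1.96 -0.5   9.7 ] [-54.8 -56.8  13.7] 17.8 local F [-2.02 -0.09  9.7 ]
```

Request:
servo_tool(plan="0 0 0.5 0 0 0 0; 0 0 0.5 0 0 0 0; 0 0 0.5 0 0 0 0")

```text
time: 18.1
eef_pos: [533.4, 147.8, 13.2]
ee_rot: [-0.548, 0.446, -0.446, 0.549]
force: [-1.8, -0.8, 10.1]
grip_width: -0.2
```

```bash
python3 f.py
```

```text
[-2.18 -0.84 10.08] [-54.8 -56.8  13.2] 18.5 local F [-2.31 -0.37 10.08]
```

Request:
servo_tool(plan="0 0 0.5 0 0 0 0; 0 0 1 0 0 0 0; 0 0 1 0 0 0 0")

```text
time: 18.8
eef_pos: [533.4, 147.9, 12.1]
ee_rot: [-0.548, 0.445, -0.446, 0.549]
force: [-3.5, -0.5, 10.1]
grip_width: -0.0
```

```bash
sed -i 's/range(8)/range(5)/' f.py; python3 f.py
```

```text
[-2.36 -0.77 10.1 ] [-54.7 -56.8  12.2] 19.05 local F [-2.46 -0.26 10.1 ]
```

Request:
servo_tool(plan="0 0 0.7 0 0 0 0; 0 0 0.7 0 0 0 0; 0 0 0.7 0 0 0 0")

```text
time: 19.35
eef_pos: [533.5, 147.9, 11.8]
ee_rot: [-0.548, 0.445, -0.447, 0.549]
force: [-3.3, -1.6, 13.7]
grip_width: 0.2
```

```bash
python3 f.py
```

```text
[-3.37 -1.38 14.05] [-54.7 -56.8  11.8] 19.6 local F [-3.58 -0.66 14.05]
```

The stop is clear: force went from 10.1 to 14 N over 0.3 mm. I'll ease off slightly and slide the fingers toward the knob.

Request:
servo_tool(plan="0 -1 -0.3 0 0 0 0; 0 -3 -0.3 0 0 0 0; 0 -5 -0.3 0 0 0 0; 0 -7 -0.3 0 0 0 0; 0 -7 -0.3 0 0 0 0")

```text
time: 20.1
eef_pos: [533.1, 152.4, 12.0]
ee_rot: [-0.548, 0.445, -0.448, 0.548]
force: [0.5, -7.0, 10.9]
grip_width: -0.1
```

```bash
python3 f.py
```

```text
[ 0.35 -7.26 11.75] [-54.1 -52.3  12. ] 20.35 local F [-1.16 -7.17 11.75]
```

Request:
servo_tool(plan="0 -2 0 0 0 0 0; 0 -4 0 0 0 0 0; 0 -6 0 0 0 0 0; 0 -8 0 0 0 0 0; 0 -8 0 0 0 0 0")

```text
time: 20.85
eef_pos: [531.7, 159.6, 12.0]
ee_rot: [0.548, -0.445, 0.448, -0.548]
force: [0.3, -8.8, 11.8]
grip_width: 0.0
```

```bash
python3 f.py
```

```text
[ 1.26 -9.08 11.89] [-54.  -44.9  12. ] 21.1 local F [-0.66 -9.14 11.89]
```

Request:
servo_tool(plan="0 -1.5 0 0 0 0 0; 0 -3 0 0 0 0 0; 0 -4 0 0 0 0 0; 0 -4 0 0 0 0 0")

```text
time: 21.5
eef_pos: [530.9, 163.4, 12.0]
ee_rot: [0.548, -0.445, 0.448, -0.548]
force: [0.4, -9.4, 12.0]
grip_width: 0.1
```

Request:
servo_tool(plan="0 -1.5 0 0 0 0 0; 0 -3 0 0 0 0 0; 0 -4 0 0 0 0 0; 0 -4 0 0 0 0 0")

```text
time: 21.9
eef_pos: [530.1, 167.3, 12.0]
ee_rot: [0.548, -0.445, 0.448, -0.548]
force: [0.7, -8.9, 12.8]
grip_width: -0.1
```

Request:
servo_tool(plan="0 -1.5 0 0 0 0 0; 0 -3 0 0 0 0 0; 0 -4 0 0 0 0 0; 0 -4 0 0 0 0 0")

```text
time: 22.3
eef_pos: [529.3, 171.1, 11.9]
ee_rot: [0.548, -0.445, 0.448, -0.548]
force: [0.1, -9.9, 12.0]
grip_width: 0.1
```

```bash
python3 f.py
```

```text
[  0.82 -10.23  12.91] [-53.9 -33.1  11.9] 22.55 local F [ -1.32 -10.18  12.91]
```

Request:
servo_tool(plan="0 -1.5 -0.1 0 0 0 0; 0 -3 -0.1 0 0 0 0; 0 -4 -0.1 0 0 0 0; 0 -4 -0.1 0 0 0 0")

```text
time: 22.95
eef_pos: [528.4, 175.2, 12.0]
ee_rot: [0.548, -0.445, 0.448, -0.548]
force: [0.9, -8.7, 11.8]
grip_width: -0.1
```

Request:
servo_tool(plan="0 -1.5 0 0 0 0 0; 0 -3 0 0 0 0 0; 0 -4 0 0 0 0 0; 0 -4 0 0 0 0 0")

```text
time: 23.35
eef_pos: [527.6, 179.1, 12.0]
ee_rot: [0.548, -0.445, 0.448, -0.548]
force: [1.6, -10.3, 11.6]
grip_width: -0.1
```

```bash
python3 f.py
```

```text
[ 0.92 -9.87 12.12] [-54.  -25.1  12. ] 23.6 local F [-1.15 -9.85 12.12]
```

Request:
servo_tool(plan="0 -1 0 0 0 0 0; 0 -2 0 0 0 0 0; 0 -2 0 0 0 0 0")

```text
time: 23.9
eef_pos: [527.2, 181.0, 12.0]
ee_rot: [0.548, -0.445, 0.448, -0.548]
force: [0.3, -9.7, 11.4]
grip_width: -0.2
```

```bash
python3 f.py
```

```text
[ 0.89 -9.56 12.23] [-53.9 -23.1  12. ] 24.15 local F [-1.12 -9.54 12.23]
```

Request:
servo_tool(plan="0 -1 0 0 0 0 0; 0 -2 0 0 0 0 0; 0 -2 0 0 0 0 0")

```text
time: 24.45
eef_pos: [526.8, 182.9, 12.0]
ee_rot: [0.548, -0.445, 0.448, -0.548]
force: [1.3, -9.5, 12.6]
grip_width: -0.3
```

Request:
servo_tool(plan="0 -1 0 0 0 0 0; 0 -2 0 0 0 0 0; 0 -2 0 0 0 0 0")

```text
time: 24.75
eef_pos: [526.7, 183.4, 11.9]
ee_rot: [0.549, -0.445, 0.449, -0.547]
force: [1.6, -13.2, 13.3]
grip_width: 0.2
```

Request:
servo_tool(plan="0 -1 0 0 0 0 0; 0 -1.5 0 0 0 0 0; 0 -1.5 0 0 0 0 0")

```text
time: 25.05
eef_pos: [526.7, 183.4, 11.9]
ee_rot: [0.549, -0.445, 0.45, -0.546]
force: [1.7, -18.4, 14.8]
grip_width: -0.1
```

```bash
python3 f.py
```

```text
[  0.8  -18.37  15.23] [-54.  -20.7  11.9] 25.3 local F [ -3.03 -18.13  15.23]
```

Firm end stop at y = -20.7, which matches the home position. A jam at the bridge would have shown about 20 mm earlier. Backing off, lifting, opening and taking a look.

Request:
servo_tool(plan="0 3 0 0 0 0 0; 0 7 -1 0 0 0 0; 0 8 -10 0 0 0 0; 0 8 -35 0 0 0 0; 0 8 -75 0 0 0 0; 100 8 -120 0 0 0 0; 100 8 -160 0 0 0 0; 100 8 -190 0 0 0 0; 100 8 -190 0 0 0 0; 100 8 -190 0 0 0 0")

```text
time: 26.3
eef_pos: [525.6, 181.2, 201.1]
ee_rot: [-0.549, 0.446, -0.446, 0.549]
force: [0.4, 0.9, -0.4]
grip_width: 72.3
```

```bash
python3 -c "
from h import *
c=ctrl.capture('wrist');im=c['img'];cv2.imwrite('pics/w6.png',cv2.resize(im[:,:,::-1],(800,600)))
f=lambda P:(np.array(proj(c,P))*1.25).round(0).tolist()
for q in (.3,.35):
  for y in (-10,0):print(q,y,'top',f(plate(125,y,40,q)),'base',f(plate(125,y,7,q)))
print('slab',[f(W(p)) for p in ([85,129,15],[85,-101,15],[-85,-101,15],[-85,129,15])])
print('chan',[f(plate(d,y,6,.345)) for d in (35,65) for y in (73,-73)])
go(W([0,0,400]),282); print(c['fx'])
o=ctrl.observe();r=R.from_quat(o['ee_rot']).as_matrix()
for b in (0,13,30,43):print('tip',b,[f(np.array(o['eef_pos'])+r@np.array([-11,-b,s*42.5])) for s in (-1,1)])
"
```

```text
0.3 -10 top [395.0, 262.0] base [392.0, 251.0]
0.3 0 top [395.0, 247.0] base [392.0, 238.0]
0.35 -10 top [391.0, 260.0] base [391.0, 249.0]
0.35 0 top [391.0, 245.0] base [391.0, 236.0]
slab [[576.0, 59.0], [544.0, 337.0], [359.0, 338.0], [351.0, 57.0]]
chan [[518.0, 134.0], [502.0, 324.0], [476.0, 134.0], [465.0, 325.0]]
t 26.35 pos [525.1 180.9 200.1] rest [-56.  -22.8 200.1] F [ 0.73 -0.36 -1.13] w 79.0 q [ 0.32  0.29 -0.87  1.61  0.23  1.34 -0.38]
shift [ -22.8 -200.    55.8] turn [ 0.  -0.2  0. ]
341.7728525765516
tip 0 [[292.0, 329.0], [486.0, 329.0]]
tip 13 [[285.0, 341.0], [493.0, 341.0]]
tip 30 [[274.0, 361.0], [503.0, 360.0]]
tip 43 [[264.0, 378.0], [512.0, 378.0]]
```

View pics/w6.png

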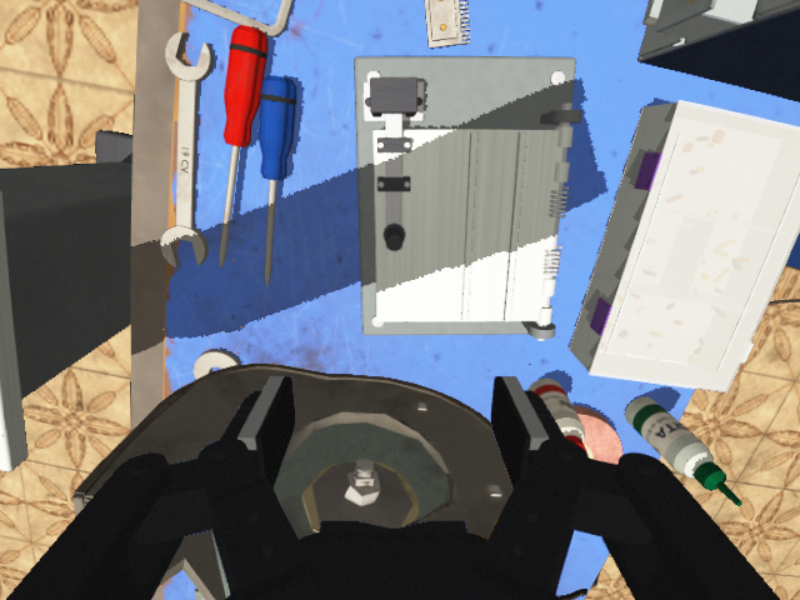

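The plate is level and the bolt sits under the bridge; the knob top at (394,243) matches the home prediction (391–395, 245). The pads' ends near row 378 and their gap confirm real fingertips 30 mm or more behind the reported TCP. Next I'll go to the stick, over the grinder at a safe height.

Request:
servo_tool(plan="50 0 -50 0 0 0 0; 50 0 -100 0 0 0 0; 50 0 -150 0 0 0 0; 50 0 -200 0 0 0 0; 50 20 -220 -10 0 0 0; 50 60 -220 -30 0 1 0; 50 100 -220 -50 0 2 0; 50 140 -220 -71 0 2 0; 50 180 -220 -92 0 3 0; 50 220 -220 -113 0 3.3 0")

```text
time: 27.35
eef_pos: [458.7, -59.1, 419.5]
ee_rot: [0.536, -0.462, 0.461, -0.535]
force: [0.6, -0.4, 0.3]
grip_width: 42.7
```

```bash
python3 -c "
from h import *
go([391.3,-308.8,250],275.4)"
```

```text
t 27.35 pos [458.7 -59.1 419.5] rest [-170.9 -243.8  419.5] F [ 0.56 -0.37  0.25] w 42.7 q [ 0.73 -0.02 -0.68  1.41 -0.01  1.75  0.2 ]
shift [ 237.2  169.5 -102.9] turn [ 0.1  3.  -0. ]
```

Request:
servo_tool(plan="50 40 0 -17 0 0.5 0; 50 80 0 -35 0 1 0; 50 120 0 -52 0 1.5 0; 50 160 0 -70 0 2 0; 50 200 0 -87 0 2.5 0; 50 237 30 -103 0 3 0; 50 237 75 -103 0 3 0; 50 237 120 -103 0 3 0; 50 237 170 -103 0 3 0; 50 237 200 -103 0 3 0")

```text
time: 28.35
eef_pos: [390.8, -305.6, 215.5]
ee_rot: [0.523, -0.478, 0.473, -0.523]
force: [-0.3, 0.6, -0.8]
grip_width: 43.0
```

Request:
servo_tool(plan="50 0 20 0 0 0 0; 50 0 20 0 0 0 0; 50 0 20 0 0 0 0")

```text
time: 28.65
eef_pos: [392.7, -306.7, 200.6]
ee_rot: [-0.523, 0.476, -0.475, 0.523]
force: [0.6, -0.5, 0.3]
grip_width: 43.0
```

```bash
python3 -c "
from h import *
go([391.3,-308.8,100],275.4)
c=ctrl.capture('wrist');im=c['img'];cv2.imwrite('pics/w7.png',im[:,:,::-1])
a=np.radians(95.44);y=np.array([np.cos(a),np.sin(a),0]);x=np.array([y[1],-y[0],0]);m=np.array([393.4,-330.7,22])
print('pred',[np.round(proj(c,m+sx*11*x+sy*65*y),0).tolist() for sx,sy in ((-1,1),(1,1),(1,-1),(-1,-1))])
print(np.array(c['T']).round(2).tolist())
"
```

```text
t 28.65 pos [ 392.7 -306.7  200.6] rest [-286.7 -472.2  200.6] F [ 0.6  -0.48  0.26] w 43.0 q [ 0.98  0.08 -0.43  1.77  0.03  1.3   0.64]
shift [  2.1 100.6  -1.5] turn [ 0.   0.1 -0.1]
pred [[300.0, 166.0], [322.0, 166.0], [321.0, 282.0], [302.0, 282.0]]
[[1.0, -0.09, -0.03, 385.55], [0.1, 0.94, 0.33, -222.32], [0.0, -0.33, 0.94, 371.32], [0.0, 0.0, 0.0, 1.0]]
```

```bash
cat > stick.py <<'E'
from h import *
c=ctrl.capture('wrist');im=c['img'].astype(int);r0,r1,c0,c1=130,300,250,375
roi=im[r0:r1,c0:c1]
m=((roi[...,2]-roi[...,0]<50)&(roi.sum(2)>200)&(roi[...,0]-roi[...,1]<30)).astype(np.uint8)
n,lab,st,ce=cv2.connectedComponentsWithStats(m)
i=1+np.argmax(st[1:,4]);print(st[1:,:][st[1:,4]>60].tolist())
mm=lab==i;v,u=np.nonzero(mm);print('samples',im[200,311],im[200,280],im[200,345])
for row in range(r0,r1,12):
    cc=np.nonzero(mm[row-r0])[0]
    if len(cc):print(row,cc.min()+c0,cc.max()+c0,at(c,cc.min()+c0-.5,row,22)[:2].round(1),at(c,cc.max()+c0+.5,row,22)[:2].round(1))
print('rows',v.min()+r0,v.max()+r0,at(c,311,v.min()+r0-.5,22).round(1),at(c,311,v.max()+r0+.5,22).round(1))
E
python3 stick.py
```

```text
[[0, 0, 6, 149, 497], [5, 0, 17, 77, 137], [108, 0, 17, 42, 258], [50, 32, 26, 121, 2381], [92, 95, 18, 9, 85], [106, 135, 8, 35, 140], [1, 153, 12, 17, 81]]
samples [169 180 163] [110 156 234] [112 152 235]
166 302 325 [ 378.1 -267.7] [ 402.2 -265.4]
178 301 322 [ 378.1 -279.9] [ 400.5 -277.7]
190 301 322 [ 379.1 -292.3] [ 401.8 -290.1]
202 301 321 [ 380.2 -304.9] [ 402.1 -302.8]
214 301 321 [ 381.3 -317.9] [ 403.4 -315.7]
226 302 321 [ 383.5 -331. ] [ 404.8 -328.9]
238 302 321 [ 384.6 -344.5] [ 406.2 -342.5]
250 301 321 [ 384.7 -358.5] [ 407.7 -356.3]
262 302 321 [ 387.  -372.7] [ 409.1 -370.5]
274 302 320 [ 388.2 -387.3] [ 409.5 -385.2]
rows 162 282 [ 387.2 -262.3   22. ] [ 399.9 -396.9   22. ]
```

Measured from near, the stick's centre is (394.0, -331.7) with yaw 5.2°, agreeing with the top view. I'll grip 22 mm left of the middle to clear the pliers. The fingers go down astride the stick first, to touch the table and fix the true tip height.

Request:
servo_tool(plan="50 3 50 -1 0 0 0; 50 3 100 -1 0 0 0; 50 3 140 -1 0 0 0; 50 3 175 -1 0 0 0; 50 3 200 -1 0 0 0; 50 3 210 -1 0 0 0; 50 3 215 -1 0 0 0; 50 3 215 -1 0 0 0; 50 3 215 -1 0 0 0")

```text
time: 29.65
eef_pos: [393.2, -310.7, -12.9]
ee_rot: [-0.523, 0.475, -0.476, 0.523]
force: [-0.5, -0.4, 0.9]
grip_width: 42.4
```

Request:
servo_tool(plan="50 0 2 0 0 0 0; 50 0 4 0 0 0 0; 50 0 6 0 0 0 0; 50 0 6 0 0 0 0")

```text
time: 30.05
eef_pos: [392.1, -309.8, -20.5]
ee_rot: [0.523, -0.476, 0.475, -0.523]
force: [0.2, 0.2, 0.2]
grip_width: 43.0
```

Request:
servo_tool(plan="50 0 2 0 0 0 0; 50 0 4 0 0 0 0; 50 0 5 0 0 0 0; 50 0 5 0 0 0 0")

```text
time: 30.45
eef_pos: [392.1, -309.8, -25.5]
ee_rot: [0.523, -0.476, 0.475, -0.523]
force: [0.3, 0.6, -0.6]
grip_width: 42.8
```

Request:
servo_tool(plan="50 0 2 0 0 0 0; 50 0 3 0 0 0 0; 50 0 3 0 0 0 0")

```text
time: 30.75
eef_pos: [392.2, -309.8, -28.5]
ee_rot: [-0.523, 0.475, -0.475, 0.523]
force: [-1.0, 0.4, -0.4]
grip_width: 43.1
```

Request:
servo_tool(plan="50 0 2 0 0 0 0; 50 0 3 0 0 0 0; 50 0 3 0 0 0 0")

```text
time: 31.05
eef_pos: [392.4, -310.0, -30.8]
ee_rot: [0.523, -0.475, 0.476, -0.523]
force: [-2.2, 2.5, 8.5]
grip_width: 42.6
```

The tips touch the table at TCP z = -30.3. So I'll raise about 13 mm to leave the tips about 10 mm above the stick's underside, above rib height, and grip.

Request:
servo_tool(plan="50 0 -8 0 0 0 0; 50 0 -14 0 0 0 0; 50 0 -14 0 0 0 0; 15 0 -14 0 0 0 0; 10 0 -14 0 0 0 0; 5 0 -14 0 0 0 0; 5 0 -14 0 0 0 0; 5 0 -14 0 0 0 0", squeeze=35)

```text
time: 31.85
eef_pos: [392.2, -310.0, -17.2]
ee_rot: [0.523, -0.475, 0.476, -0.523]
force: [-1.3, 0.9, 5.2]
grip_width: 20.9
```

Request:
servo_tool(plan="5 0 -2 0 0 0 0; 5 0 -8 0 0 0 0; 5 0 -15 0 0 0 0; 5 0 -30 0 0 0 0; 5 0 -30 0 0 0 0; 5 0 -30 0 0 0 0")

```text
time: 32.45
eef_pos: [392.4, -310.1, 12.9]
ee_rot: [0.523, -0.475, 0.476, -0.523]
force: [-0.3, 0.3, -1.4]
grip_width: 20.9
```

```bash
python3 f.py; python3 -c "
from h import *
go([530,-100,420],275)
print(ctrl.observe()['wrist_torque'])"
```

```text
[ 0.15 -0.13 -1.32] [-288.2 -475.    12.2] 32.7 local F [ 0.12 -0.16 -1.32]
t 32.7 pos [ 391.9 -309.7   12.2] rest [-288.2 -475.    12.2] F [ 0.25 -0.3  -0.99] w 20.8 q [ 0.95  0.29 -0.41  1.97  0.15  0.91  0.56]
shift [-195.7 -407.8  157.3] turn [ 0.   0.5 -0. ]
[-0.02482121  0.03142857 -0.01833501]
```

The stick is held: width 20.9 mm and about 1.3 N of weight. Now back over to the rest.

Request:
servo_tool(plan="5 0 -40 0 0 0 0; 5 0 -85 0 0 0 0; 5 0 -130 0 0 0 0; 5 0 -175 0 0 0 0; 5 0 -220 0 0 0 0; 5 0 -265 0 0 0 0; 5 0 -310 0 0 0 0; 5 0 -355 0 0 0 0; 5 -20 -395 0 0 0 0; 5 -50 -408 10 0 0 0")

```text
time: 33.7
eef_pos: [397.2, -260.5, 424.3]
ee_rot: [-0.522, 0.475, -0.478, 0.523]
force: [1.4, -0.2, -1.5]
grip_width: 21.0
```

```bash
python3 -c "
from h import *
P=W([20,21.8,250]);print(P);go(P,281.98-0.1)"
```

```text
[590.23937108 240.27660333 250.        ]
t 33.7 pos [ 397.2 -260.5  424.3] rest [-272.8 -428.   424.3] F [ 1.35 -0.21 -1.54] w 21.0 q [ 0.95 -0.   -0.46  1.39 -0.    1.75  0.58]
shift [-481.4  173.6  237.7] turn [-0.2 -6.6  0.2]
```

Request:
servo_tool(plan="5 -38 0 19 0 0 0; 5 -76 0 38 0 -1 0; 5 -116 0 57 0 -1 0; 5 -156 0 77 0 -2 0; 5 -196 0 97 0 -2 0; 5 -236 0 117 0 -3 0; 5 -276 0 136 0 -3 0; 5 -316 0 156 0 -4 0; 5 -356 0 176 0 -5 0; 5 -396 0 195 0 -6 0")

```text
time: 34.7
eef_pos: [554.2, 155.1, 420.3]
ee_rot: [0.548, -0.448, 0.447, -0.547]
force: [1.0, -0.6, -0.9]
grip_width: 21.3
```

Request:
servo_tool(plan="5 -30 0 15 0 0 0; 5 -60 0 30 0 0 0; 5 -80 20 40 0 0 0; 5 -80 60 40 0 0 0; 5 -80 100 40 0 0 0; 5 -80 140 40 0 0 0; 5 -80 170 40 0 0 0; 5 -80 170 40 0 0 0; 5 -80 170 40 0 0 0")

```text
time: 35.6
eef_pos: [576.9, 240.0, 251.4]
ee_rot: [0.548, -0.448, 0.447, -0.547]
force: [-0.2, -0.1, -0.2]
grip_width: 21.0
```

```bash
python3 -c "
from h import *
go(W([20,21.8,100]),281.98)
c=ctrl.capture('wrist');cv2.imwrite('pics/w8.png',cv2.resize(c['img'][:,100:620,::-1],(650,600)))
im=c['img'].astype(int)
f=lambda P:np.array(proj(c,P)).round(1).tolist()
print('chan',[(d,y,f(plate(d,y,6,.36))) for d in (35,65) for y in (73,-73)])
print('slab',[f(W(p)) for p in ([85,129,15],[85,-101,15],[-85,-101,15],[-85,129,15])])
"
```

```text
t 35.6 pos [576.9 240.  251.4] rest [  6.9  24.3 251.4] F [-0.17 -0.1  -0.24] w 21.0 q [ 0.17  0.44 -0.89  1.35  0.34  1.51 -0.49]
shift [  2.4 151.3  13.1] turn [ 0.  -0.5 -0. ]
chan [(35, 73, [338.7, 155.4]), (35, -73, [336.8, 279.3]), (65, 73, [310.6, 155.6]), (65, -73, [311.9, 279.4])]
slab [[382.1, 101.1], [372.5, 286.6], [244.7, 287.5], [229.9, 102.5]]
```

Request:
servo_tool(plan="5 2.5 10 13 0 -0.5 0; 5 2.5 45 13 0 -0.5 0; 5 2.5 85 13 0 -0.5 0; 5 2.5 125 13 0 -0.5 0; 5 2.5 160 13 0 -0.5 0; 5 2.5 185 13 0 -0.5 0; 5 2.5 199 13 0 -0.5 0; 5 2.5 199 13 0 -0.5 0; 5 2.5 199 13 0 -0.5 0; 5 2.5 199 13 0 -0.5 0")

```text
time: 36.65
eef_pos: [591.3, 240.9, 53.8]
ee_rot: [-0.549, 0.445, -0.446, 0.55]
force: [-0.1, 0.1, -0.2]
grip_width: 21.1
```

```bash
python3 -c "
from h import *
go(W([20,21.8,52]),281.98)
c=ctrl.capture('wrist');a=c['img'][60:400,140:520,::-1];cv2.imwrite('pics/w9.png',cv2.resize(a,None,fx=1.75,fy=1.75,interpolation=cv2.INTER_CUBIC))
f=lambda P:((np.array(proj(c,P))-[140,60])*1.75).round(0).tolist()
for q in (.35,.38):print('ribs inner top',[(d,y,f(plate(d,y,6,q))) for d in (35,65) for y in (73,-73)])
o=np.array(ctrl.observe()['eef_pos']);R_=R.from_euler('z',TH).as_matrix();s=o+R_@np.array([0,-21.8,17.2])
print('stick bottom +y end',[f(s+R_@np.array([x,65,z])) for z in (0,22) for x in (-11,11)],'-y end',[f(s+R_@np.array([x,-65,0])) for x in (-11,11)])
print('plate edge',[f(plate(140,y,0,.36)) for y in (75,-75)])
"
```

```text
t 36.65 pos [591.3 240.9  53.8] rest [21.1 22.2 53.8] F [-0.07  0.12 -0.17] w 21.1 q [ 0.13  0.62 -0.81  1.56  0.47  1.17 -0.56]
shift [ 0.4  1.8 -1.1] turn [-0.2  0.  -0. ]
ribs inner top [(35, 73, [348.0, 226.0]), (35, -73, [338.0, 609.0]), (65, 73, [246.0, 226.0]), (65, -73, [259.0, 609.0])]
ribs inner top [(35, 73, [347.0, 226.0]), (35, -73, [337.0, 607.0]), (65, 73, [246.0, 225.0]), (65, -73, [258.0, 605.0])]
stick bottom +y end [[259.0, 270.0], [342.0, 270.0], [252.0, 295.0], [348.0, 295.0]] -y end [[269.0, 638.0], [333.0, 638.0]]
plate edge [[5.0, 216.0], [70.0, 597.0]]
```

View pics/w9.png

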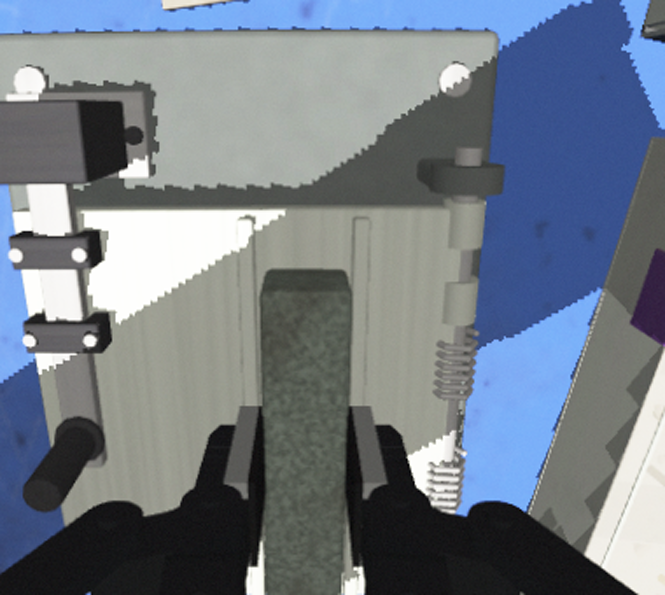

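The bolt tongue is under the bridge. The channel's inner rib edges at columns 254 and 354 give a centre of 304; the stick's end is centred at about 305.5, so x is good to half a millimetre. The channel's end sits about 2 mm further +y than modelled, so I'll shift 1.8 mm and lower.

Request:
servo_tool(plan="5 -1.8 4 -0.3 0 0 0; 5 -1.8 10 -0.3 0 0 0; 5 -1.8 16 -0.3 0 0 0; 5 -1.8 21 -0.3 0 0 0; 5 -1.8 23 -0.3 0 0 0; 5 -1.8 23 -0.3 0 0 0; 5 -1.8 23 -0.3 0 0 0")

```text
time: 37.4
eef_pos: [589.5, 241.9, 28.8]
ee_rot: [-0.549, 0.445, -0.445, 0.55]
force: [-0.2, 0.2, -1.3]
grip_width: 21.0
```

Request:
servo_tool(plan="5 0 1 0 0 0 0; 5 0 2 0 0 0 0; 5 0 2 0 0 0 0; 5 0 2 0 0 0 0")

```text
time: 37.8
eef_pos: [589.4, 241.9, 26.7]
ee_rot: [0.55, -0.445, 0.445, -0.55]
force: [0.0, -0.5, -1.9]
grip_width: 20.8
```

Request:
servo_tool(plan="5 0 1 0 0 0 0; 5 0 1 0 0 0 0; 5 0 1 0 0 0 0")

```text
time: 38.1
eef_pos: [589.5, 241.9, 26.5]
ee_rot: [-0.549, 0.445, -0.445, 0.549]
force: [-2.6, -2.0, 7.2]
grip_width: 20.8
```

Contact at an underside height of 43.8 mm, which is the channel floor (resting on a rib would read about 50). Releasing and withdrawing.

Request:
servo_tool(plan="5 0 -0.6 0 0 0 0; 5 0 -0.6 0 0 0 0; 30 0 -0.6 0 0 0 0; 40 0 -0.6 0 0 0 0; 45 0 -0.6 0 0 0 0; 45 0 -0.6 0 0 0 0; 45 0 -5 0 0 0 0; 45 0 -15 0 0 0 0; 45 0 -35 0 0 0 0; 45 0 -65 0 0 0 0")

```text
time: 39.1
eef_pos: [588.7, 241.5, 90.9]
ee_rot: [0.55, -0.445, 0.445, -0.549]
force: [0.4, 0.7, 0.3]
grip_width: 38.7
```

Request:
servo_tool(plan="45 0 -40 0 0 0 0; 45 0 -80 0 0 0 0; 45 0 -120 0 0 0 0; 45 20 -140 0 0 0 0; 45 20 -140 0 0 0 0; 45 20 -140 0 0 0 0")

```text
time: 39.7
eef_pos: [593.7, 222.1, 231.2]
ee_rot: [-0.549, 0.445, -0.446, 0.55]
force: [-1.1, 0.1, 0.2]
grip_width: 38.1
```

```bash
python3 -c "
from h import *
go(W([20,0,300]),282)
c=ctrl.capture('wrist');im=c['img'];cv2.imwrite('pics/w10.png',im[:,:,::-1])
f=lambda P:np.array(proj(c,P)).round(1)
for z in (66,):
  print('stick top pred corners',[f(W([20.5+x,2+y,z])).tolist() for x in(-11,11) for y in(65,-65)])
print('knob home',f(W([-55,0,84])))
hsv=cv2.cvtColor(im,cv2.COLOR_RGB2GRAY).astype(int)
for y in (50,20,-10,-40):
  line=[f(W([x,y,66])) for x in np.arange(-12,54,3)]
  print(y,[int(hsv[int(round(v)),int(round(u))]) for u,v in line])
print('along',[(y,int(hsv[tuple(np.round(f(W([20.5,y,66]))[::-1]).astype(int))])) for y in range(-76,84,4)])
k=f(W([-55,0,84])).round().astype(int)
sub=hsv[k[1]-25:k[1]+25,k[0]-25:k[0]+25];v,u=np.nonzero(sub<35);print('dark blob centre rel',u.mean()-25,v.mean()-25,len(u))
"
```

```text
t 39.7 pos [593.7 222.1 231.2] rest [ 19.6   3.3 231.2] F [-1.08  0.13  0.24] w 38.1 q [ 0.19  0.47 -0.87  1.36  0.36  1.48 -0.45]
shift [  3.3 -68.8   0.5] turn [-0.  -0.1  0. ]
stick top pred corners [[302.0, 143.3], [303.3, 268.4], [325.1, 143.3], [323.8, 268.4]]
knob home [235.3 216.3]
50 [145, 145, 143, 148, 146, 142, 145, 123, 76, 74, 82, 83, 85, 87, 82, 134, 129, 148, 148, 146, 147, 149]
20 [142, 141, 140, 144, 144, 132, 144, 130, 86, 89, 85, 83, 85, 81, 87, 147, 135, 145, 145, 145, 146, 144]
-10 [142, 141, 142, 142, 144, 136, 141, 121, 85, 80, 87, 82, 81, 80, 83, 145, 135, 144, 132, 247, 252, 251]
-40 [250, 252, 252, 252, 252, 252, 250, 143, 174, 176, 162, 160, 152, 142, 115, 147, 239, 251, 248, 252, 252, 251]
along [(-76, 153), (-72, 149), (-68, 165), (-64, 164), (-60, 170), (-56, 187), (-52, 178), (-48, 155), (-44, 167), (-40, 160), (-36, 169), (-32, 162), (-28, 77), (-24, 74), (-20, 81), (-16, 80), (-12, 88), (-8, 80), (-4, 84), (0, 82), (4, 85), (8, 78), (12, 91), (16, 85), (20, 83), (24, 88), (28, 84), (32, 82), (36, 84), (40, 84), (44, 80), (48, 91), (52, 85), (56, 87), (60, 80), (64, 74), (68, 82), (72, 145), (76, 248), (80, 75)]
dark blob centre rel 8.63809523809524 -8.733333333333334 105
```

The stick lies centred between the ribs in x. I'll check its far (−y) end and the knob more carefully by numbers.

```bash
python3 -c "
from h import *
c=ctrl.capture('wrist');g=cv2.cvtColor(c['img'],cv2.COLOR_RGB2GRAY).astype(int)
f=lambda P:np.round(proj(c,P)).astype(int)
for x in (14,20.5,27):
  print(x,[(y,int(g[tuple(f(W([x,y,66]))[::-1])])) for y in list(range(-100,-54,3))])
  print(x,[(y,int(g[tuple(f(W([x,y,66]))[::-1])])) for y in list(range(54,84,2))])
print(g[258:300:2,292:336:2])
print('knob');print(g[200:232:2,222:256:2])
"
```

```text
14 [(-100, 155), (-97, 150), (-94, 154), (-91, 154), (-88, 157), (-85, 154), (-82, 157), (-79, 156), (-76, 155), (-73, 154), (-70, 171), (-67, 172), (-64, 167), (-61, 165), (-58, 184), (-55, 177)]
14 [(54, 70), (56, 73), (58, 74), (60, 73), (62, 74), (64, 78), (66, 82), (68, 63), (70, 151), (72, 251), (74, 253), (76, 253), (78, 161), (80, 74), (82, 151)]
20.5 [(-100, 154), (-97, 153), (-94, 154), (-91, 156), (-88, 155), (-85, 154), (-82, 155), (-79, 154), (-76, 155), (-73, 154), (-70, 164), (-67, 166), (-64, 166), (-61, 164), (-58, 190), (-55, 180)]
20.5 [(54, 81), (56, 85), (58, 82), (60, 76), (62, 76), (64, 74), (66, 75), (68, 70), (70, 144), (72, 144), (74, 145), (76, 252), (78, 154), (80, 76), (82, 158)]
27 [(-100, 155), (-97, 154), (-94, 155), (-91, 153), (-88, 151), (-85, 153), (-82, 152), (-79, 152), (-76, 157), (-73, 158), (-70, 167), (-67, 164), (-64, 164), (-61, 231), (-58, 184), (-55, 177)]
27 [(54, 81), (56, 87), (58, 84), (60, 86), (62, 79), (64, 84), (66, 79), (68, 72), (70, 143), (72, 146), (74, 146), (76, 147), (78, 104), (80, 74), (82, 164)]
[[251 252 251 247 251 212
[... 2370 characters left out ...]
 73  73  77  70  39  41  39  40  38  30  27  34  44 120 141]
 [ 80  75  72  74  78  71  42  39  39  42  40  29  33  65 102 121 139]
 [ 75  76  73  70  76  71  40  42  41  37  38  42 113 116 111 121 141]
 [ 76  75  75  69  76  76  56  39  41  40  44 131 137 135 141 145 142]
 [ 74  73  74  72  74  79 121 119  72  83 133 145 143 141 142 144 141]
 [ 71  73  72  71  72  74 112 144 140 139 143 146 143 142 143 142 142]
 [ 73  71  72  73  77  76 105 140 141 140 140 144 143 140 144 144 142]
 [ 74  74  72  66  80  78  91 141 139 141 141 146 143 141 142 141 142]
 [ 74  74  74  68  79  78  95 141 142 139 141 145 143 139 143 142 142]
 [ 72  72  71  71  77  75  95 141 142 139 140 143 141 142 141 140 141]]
```

```bash
python3 -c "
from cell import ctrl
print(ctrl.observe()['time'],ctrl.job_done())"
```

```text
the job is handed in; nothing more can be done
39.8 None
```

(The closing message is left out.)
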